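Open the dry box and take a reading

ROBOT

A 6-joint arm with a two-finger parallel gripper is mounted at the origin on the work surface. World frame = base frame: x ahead of the robot, y to its left, z up, the work surface at z = 0. Lengths are in mm, angles in rad, forces in N, time in s.
With the tool pointing down it reaches from about 325 to 925 mm from the base axis. Payload 3.1 kg.
Tool frame: the origin (TCP) lies midway between the tips of the shut fingers; the grasp point (between the pads) lies 19 mm behind it; z points along the fingers, y is the line along which they close (so a half turn about z gives the same grasp; the last joint's range is limited). The gripper opens to 85 mm and grips with 20 to 120 N. Pads are 22 mm wide; open, the fingers measure 114 mm over their backs; the gripper's body (76 mm by 85 mm) begins 54 mm behind the grasp point. The pads swing forward as they close: fully open they stand 13 mm farther back than shut.
Start: joints at [1.037, 0.217, 1.613, -0, 1.311, -0.112], TCP at [255.861, 570.241, 231.3] pointing down, gripper open.
Joint ranges: [-2.75, 2.75], [-0.78, 2.1], [0.31, 2.55], [-1.13, 4.27], [0.13, 2.63], [-2.58, 2.58]. Speed limits (rad/s): [2.79, 2.79, 3.14, 3.14, 3.14, 3.14].

INTERFACE

Orientations are given as a 3x3 rotation matrix whose columns are the frame's x, y, z axes.
In Python, from station import sense, get_image, hand_in gives the robot as it stands.
- The arm moves only by the tool apply_moves, never from a script. Its argument "motion" is a list of rows, each a list of 4 numbers: the shift along the tool's x, y, z in m, then the turn about the tool's z in degrees. A call has 1 to 12 rows; each row is the pose to reach, as a shift and turn from the pose commanded when the call began, along the tool's axes at that moment; what a row does not reach only later rows make up. A row lasts 1/12 s, in which the tool goes at most 41.7 mm and 7.16 degrees, less where a joint would pass 70% of its speed; a pose out of reach is approached as far as the arm can. A call with a gripper value outside its range is refused whole. "fingers" is the closure, from 0 (fully open) to 1 (shut), set as the call begins (left out, the last holds). The fingers move at their own pace and stop on an object; "newtons" is the grip in N (left out, the last holds). Time passes only in rows, so rows that repeat a pose let the fingers close. It gives the time, the measured TCP pose, the force, the opening and the grip force at its end, in the units of the state.
- sense(): the state, without advancing time (a new reading comes with each control period).
- get_image(name): name is "side" or "top" or "wrist"; returns a dict with "img" (480x640x3 uint8, red, green, blue), "fx", "fy", "cx", "cy" (pixels), "xyz" and "orientation" of the camera in the world. Camera axes: x right, y down, z forward; pixel columns grow to the right and rows downward; lengths in mm; the calibration is good to about 2 mm. A picture is of the moment at which its call begins. There is no depth.
- hand_in(): hands the job in; it is judged then, once.
The state is a dict: "t": time; "joints": joint angles; "joint_vel": joint speeds; "effort": joint torques, N m; "eef_pos": TCP position; "eef_rot": TCP orientation; "wrist_force": force on the tool from outside, world axes, zero at the start; "moment": the same for the moment, N m; "opening": finger opening in mm; "grip_force": force on a finger pad.
Only numpy, scipy, OpenCV 4.12 (cv2) and the standard library are available. Lean on these libraries where they do the work, as an engineer would, in place of code of your own. Each camera call takes 0.05 s, during which the arm holds its last target. There are 200 camera calls.

TASK

With the fingertip, without pinching or lifting out anything, push the lid of the larger box up by its tab and gently over past upright, so that it stays open by itself on its stop. Then press the button of the humidity logger inside fully down with the fingertip, let it come up again and draw clear. Leave the logger and the iron ring lying in the box, keep the smaller box shut, and leave everything else where it is.

Things in the scene. Friction and masses are not known exactly. Their poses are not given: they have to be found in the camera images.
- dry_box: the larger of two alike lidded boxes, grey plastic with white lid: 150 mm deep (its x), 220 mm wide (its y), 90 mm high without the lid, walls and floor 5 mm; heavy, does not move. Origin under its centre on the table; its x axis points level from the front (tab side, facing +y, to the robot's left) to the hinge side (roughly world -y), y to its left, z up. Left or right of the table's middle, its yaw within 0.25 rad of -pi/2
- dry_lid (a joint): angle of the larger box's lid about a level hinge along the top rim on the side away from the tab (parallel to the box's y): 0 shut, growing as the tab rises, pi/2 upright, 1.95 at its stop. Lid 8 mm thick, 0.15 to 0.31 kg; the hinge is free with no spring: below about 1.5 it falls shut, past about 1.6 it falls open to the stop and stays there
- dry_lid_hinge (a point): on the hinge line of the larger lid, middle of its length, level with the lid's underside (90 mm above the table)
- dry_lid_tab (a point): middle of the lower front edge of the larger lid's pull tab, 187 mm from the hinge line, moving with the lid. The tab is a plate 110 mm wide, 6 mm thick, flush with the lid's underside, jutting 35 mm forward of the lid and box front with free space below it down to the table, so a fingertip leaning towards the box can get under it and lift
- logger: white humidity logger lying loose on the larger box's floor, in its left or right half: 60 mm (its x) by 70 mm (its y) by 32 mm high, about 0.37 kg with the button; origin under its centre, z up; a round button stands on top
- logger_button_top (a point): centre of the top of the button's round grey cap, 28 mm across, 54 mm above the logger's underside, so about 59 mm above the table when not pressed and 31 mm below the box's rim; the cap stands 10 mm proud of a black collar 44 mm across
- logger_button (a joint): how far the button is pressed straight down: 0 up, 0.006 m fully down; spring, 1.5 N to start, 5 N fully down, comes back up by itself
- small_box: the smaller box of the same make: 120 mm deep, 140 mm wide, 70 mm high without the lid; does not move; axes and origin as for the larger box; to be left shut
- small_lid (a joint): angle of the smaller box's lid, 0 shut; free hinge as on the larger box, tab as deep
- jar_a: white plastic jar with a screw cap, 42 mm across, 75 mm tall; origin under its centre; stands between the two boxes, nearer the robot; loose, not part of the job
- jar_b: amber glass jar, 46 mm across, 85 mm tall; origin under its centre; beyond the boxes, between two fixed pieces up to 0.15 m tall beyond x = 0.7 (helmet on the left, wooden slab with canister on the right); loose, not part of the job
- screwdriver: screwdriver lying flat, 200 mm long, black handle 26 mm thick; origin under its middle; loose, not part of the job
- brush: flat brush lying flat, 200 mm long; origin under its middle; loose, not part of the job
- magnifier: round steel hand lens with a black handle, lying flat, 72 mm across, 162 mm long, 18 mm high; origin under the lens; loose, not part of the job
- buckle: rusty iron ring, 60 mm across, 12 mm thick, lying loose on the dry box's floor beside the logger; origin under its centre; loose, not part of the job
There are look-alikes about, which are no part of the job. Leave any orange look-alike of the small_box alone.

How it is judged (in metres and radians):
On the way, in this order (a step that is already met when the one before it is completed fails the run):
1. the larger box's lid stands open past upright by itself, with no finger on it (value of joint dry_lid above 1.8 rad and contact force between the fingers and dry_box below 0.2 N), for 0.3 s.
2. the logger's button is pressed down with a finger while the lid is open (value of joint logger_button above 0.0045 m and value of joint dry_lid above 1.8 rad and contact force between the fingers and logger above 0.5 N), for 0.05 s.
At the end, for the whole second after the job is handed in: the larger lid is open beyond 1.8 rad by itself, the button is up again (within 1 mm), the logger lies flat and still on the box's floor with the iron ring beside it, and the smaller lid is shut (all of step 1 and value of joint logger_button below 0.001 m and value of joint small_lid below 0.03 rad and linear speed of logger below 0.02 m/s and not (z of logger in the frame of dry_box above 0.015 m) and angle between logger's own z axis and vertical below 0.1 rad and not (z of buckle in the frame of dry_box above 0.03 m) and horizontal distance between each of logger, buckle and dry_box below 0.12 m); the robot touches nothing.
It fails at once if the lid or box is pinched or pushed with more than 25 N (contact force between the fingers and dry_box above 25 N).
It fails at once if the logger is lifted (15 mm off the floor of the box) or tipped by more than 0.35 rad, or squeezed or pressed with more than 40 N (z of logger in the frame of dry_box above 0.02 m or angle between logger's own z axis and vertical above 0.35 rad or contact force between the fingers and logger above 40 N).
It fails at once if the iron ring is lifted out of the box (z of buckle in the frame of dry_box above 0.05 m).
It fails at once if the smaller box is opened (more than 0.1 rad) (value of joint small_lid above 0.1 rad).
It fails at once if a bystander on the table is moved by more than 25 mm (distance of any of jar_a, jar_b, screwdriver, brush, magnifier from where it was at the start of the episode above 0.025 m).
It also fails if it takes over 54 s, if anything falls off the work surface, if the arm or the gripper's body presses on something with over 40 N, if the wrist force passes 120 N, or if a joint passes its speed limit or range.

## Working session

There is one attempt and no reset: what is moved stays moved. The work goes in short steps, Python scripts to look and compute and a tool call to move; the robot and the scene stay as the last step left them, time stands still between calls to the robot, and variables do not carry over. Pictures are saved under pics/ and viewed, at most 13 in all, crops included, and the job is handed in when it is done.

Besides the shell and the picture viewer there is one more tool, called after ">>>" by a JSON object that holds its "op" and its "data". apply_moves: Moves the arm, as the interface text tells. Its arguments: {"type":"object","properties":{"motion":{"type":"array","items":{"type":"array","items":{"type":"number"}}},"fingers":{"type":"number"},"newtons":{"type":"number"}},"required":["motion"]}

```bash
mkdir -p pics; ls; python3 - <<'E'
from station import sense,get_image
import cv2,pickle
d={}
for n in("side","top","wrist"):
    g=get_image(n);d[n]=g;cv2.imwrite(f"pics/{n}0.png",g["img"][:,:,::-1]);print(n,{k:(v.tolist() if hasattr(v,'tolist') else v) for k,v in g.items() if k!="img"})
pickle.dump(d,open("d0.pkl","wb"));print(sense())
E
```

```text
pics
side {'fx': 554.72259807237, 'fy': 554.72259807237, 'cx': 317.9783589887312, 'cy': 241.0443198149366, 'xyz': [86.0946661041798, -1050.2146984676565, 1075.1334872950795], 'orientation': [[0.9208828281388071, -0.25785813163016, 0.29237647099463265], [-0.38977175626650856, -0.5950306325773933, 0.702863090730669], [-0.007266006880927814, -0.7612146413770233, -0.6484593085901814]]}
top {'fx': 543.704744553079, 'fy': 543.704744553079, 'cx': 318.26217728163965, 'cy': 237.63695465825228, 'xyz': [352.0336712573339, 7.4468138901943, 1530.184511269585], 'orientation': [[-0.026616706414054163, -0.9893042747535676, 0.14341758223448686], [-0.9996408450456209, 0.025893504002070095, -0.006907051974005193], [0.003119592304272496, -0.143549916073861, -0.9896381610159557]]}
wrist {'fx': 357.45088758292735, 'fy': 357.45088758292735, 'cx': 320.40793717769634, 'cy': 238.9293429822579, 'xyz': [184.38201046930325, 601.8149150735183, 372.66340458971683], 'orientation': [[0.40904088268540173, 0.8697450984654168, 0.2760960339942042], [0.912511262887627, -0.3888856064038876, -0.12685101590096806], [-0.0029
[... 180 characters left out ...]
 -1.12185987e-01]), 'joint_vel': array([-1.04901504e-03, -1.57046128e-03, -4.21888828e-03, -1.95777119e-03,
       -2.77938703e-05, -1.82283906e-03]), 'effort': array([-4.86622903e-04, -3.97449517e+01, -3.04414523e+01, -1.40505431e-04,
        5.84789843e-03, -3.92257141e-05]), 'eef_pos': array([255.51384141, 569.68193272, 230.23091574]), 'eef_rot': array([[-9.12361870e-01,  4.09383542e-01, -9.65829576e-04],
       [ 4.09384631e-01,  9.12360391e-01, -1.65541872e-03],
       [ 2.03483471e-04, -1.90573670e-03, -9.99998163e-01]]), 'wrist_force': array([-0.24140182, -0.66050199,  0.31964882]), 'moment': array([0.05896881, 0.00135066, 0.00488787]), 'grip_force': 0.0, 'opening': 85.16360920077214}
```

View pics/top0.png

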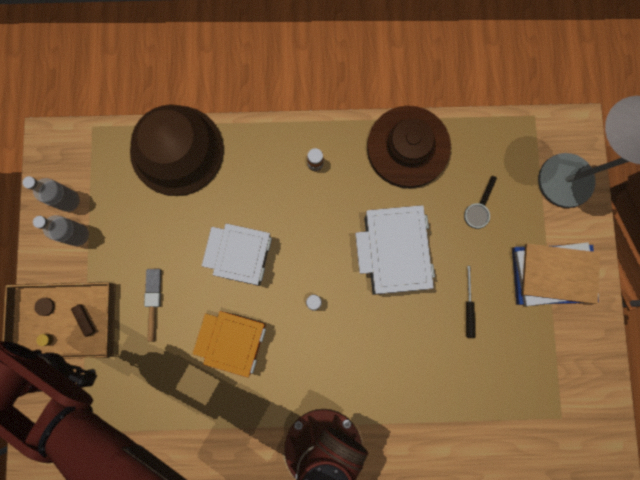

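View pics/side0.png

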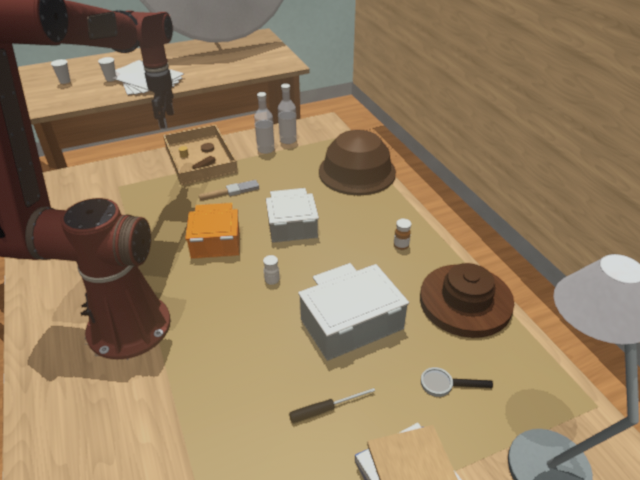

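The top view shows two white-lidded boxes: one at (398,250), larger and with its tab on the left at (362,252), and one at (240,253), smaller. An orange look-alike is at (231,343), and jar_a is at (315,302). The larger box is my target. In the side view its lid is at (352,298) and its tab at (335,277).

```bash
cat > h.py <<'E'
import numpy as np,cv2
def ray(g,u,v):
    d=np.array(g["orientation"])@np.array([(u-g["cx"])/g["fx"],(v-g["cy"])/g["fy"],1.]);return np.array(g["xyz"]),d/np.linalg.norm(d)
def onz(g,u,v,z):
    o,d=ray(g,u,v);return o+d*(z-o[2])/d[2]
def tri(rs):
    A=sum(np.eye(3)-np.outer(d,d) for o,d in rs);b=sum((np.eye(3)-np.outer(d,d))@o for o,d in rs);return np.linalg.solve(A,b)
def white(g,box,v=150,s=60):
    h=cv2.cvtColor(g["img"],cv2.COLOR_RGB2HSV);m=((h[...,2]>v)&(h[...,1]<s)).astype(np.uint8)
    k=np.zeros_like(m);a,b,c,d=box;k[b:d,a:c]=m[b:d,a:c]
    k=cv2.morphologyEx(k,cv2.MORPH_CLOSE,np.ones((5,5)))
    return max(cv2.findContours(k,cv2.RETR_EXTERNAL,cv2.CHAIN_APPROX_NONE)[0],key=cv2.contourArea)
E
python3 - <<'E'
from h import *;import pickle
d=pickle.load(open("d0.pkl","rb"));np.set_printoptions(precision=1,suppress=True)
for n,b in(("top",(345,190,445,305)),("side",(290,255,415,335)),("top",(195,215,280,295))):
    c=white(d[n],b);p=cv2.approxPolyDP(c,3,True)[:,0]
    print(n,cv2.contourArea(c))
    for u,v in p: print(u,v,onz(d[n],u,v,98 if b[0]>200 else 78))
for n,u,v in(("jarA",314,302),("jarB",315,155)):print(n,onz(d["top"],u,v,75))
a=cv2.resize(d["top"]["img"][190:310,340:450],None,fx=4,fy=4)[:,:,::-1];b=cv2.resize(d["side"]["img"][240:360,280:420],None,fx=2.8,fy=4)[:,:,::-1]
cv2.imwrite("pics/c.png",np.hstack([a[:480],b[:480]])[:, :800])
E
```

```text
top 5170.0
423 206 [ 638.1 -286.1   98. ]
367 210 [ 631.  -135.2   98. ]
369 231 [ 573.9 -138.3   98. ]
356 233 [ 569.4 -103.4   98. ]
360 272 [ 465.1 -110.2   98. ]
374 272 [ 464.2 -147.1   98. ]
376 292 [ 411.5 -150.2   98. ]
432 286 [ 423.3 -298.1   98. ]
side 4732.5
408 301 [ 638.7 -282.2   98. ]
376 264 [ 628.7 -135.2   98. ]
355 269 [ 570.7 -130.6   98. ]
347 263 [ 561.5 -101.9   98. ]
316 274 [ 471.8 -108.    98. ]
315 285 [ 454.2 -143.3   98. ]
298 292 [ 406.6 -149.1   98. ]
326 334 [ 416.6 -297.9   98. ]
350 329 [ 472.9 -306.1   98. ]
353 324 [ 485.7 -295.3   98. ]
397 310 [ 600.2 -297.3   98. ]
top 2865.0
211 227 [599.1 286.6  78. ]
202 265 [496.6 310.5  78. ]
212 268 [487.9 283.7  78. ]
214 275 [469.  278.3  78. ]
256 283 [444.7 166.5  78. ]
269 233 [578.6 130.   78. ]
230 224 [606.  235.2  78. ]
jarA [390.4  13.2  75. ]
jarB [794.    0.2  75. ]
```

View pics/c.png

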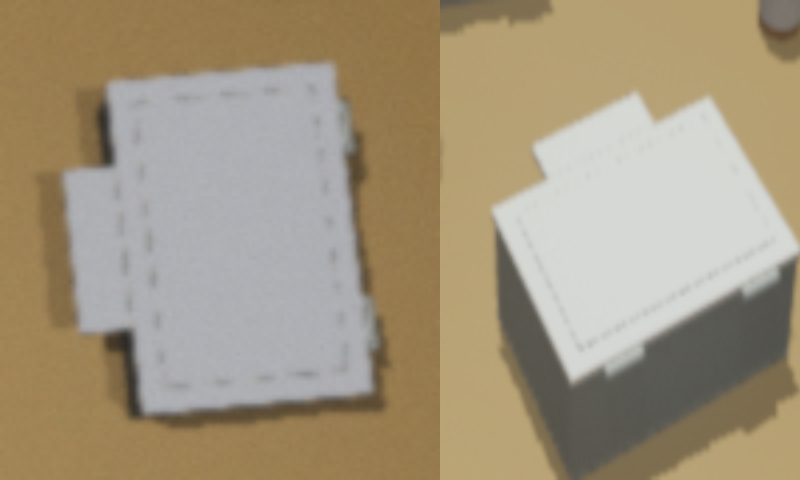

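The two views agree at lid height, and the larger white box is confirmed. Its tab front runs from (567,-103) to (467,-110) mm, with the box x axis about (0.068,-0.998). I'll move to a point in front of the tab with the fingers shut.

>>> {"op": "apply_moves", "data": {"motion": [[-0.025,-0.024,0,6.2],[-0.05,-0.047,0,12.4],[-0.075,-0.071,0,18.6],[-0.1,-0.095,0,24.8],[-0.124,-0.118,0,31],[-0.149,-0.142,0,37.2],[-0.174,-0.166,0,43.4],[-0.199,-0.189,0,49.6],[-0.224,-0.213,0,55.8],[-0.248,-0.237,0,62],[-0.248,-0.237,0,62],[-0.248,-0.237,0,62]], "fingers": 1}}

```text
t: 1.15
eef_pos: [385.5, 251.1, 231.1]
eef_rot: [[-0.064, 0.998, -0.0], [0.998, 0.064, 0.0], [0.0, -0.0, -1.0]]
wrist_force: [-0.0, -0.3, -0.4]
opening: -0.1
grip_force: 0.0
```

>>> {"op": "apply_moves", "data": {"motion": [[-0.032,0.011,0,0],[-0.065,0.021,0,0],[-0.097,0.032,0,0],[-0.13,0.043,0,0],[-0.162,0.053,0,0],[-0.194,0.064,0,0],[-0.227,0.075,0,0],[-0.259,0.086,0,0],[-0.29,0.096,0,0],[-0.324,0.107,0,0],[-0.324,0.107,0,0]]}}

```text
t: 2.07
eef_pos: [516.0, -67.4, 231.5]
eef_rot: [[-0.065, 0.998, 0.002], [0.998, 0.065, -0.003], [-0.003, 0.002, -1.0]]
wrist_force: [0.1, 0.3, -0.4]
opening: -0.3
grip_force: 0.0
```

```bash
python3 - <<'E'
from station import sense,get_image
import cv2,pickle
g=get_image("wrist");pickle.dump(g,open("w1.pkl","wb"));cv2.imwrite("pics/w1.png",g["img"][:,:,::-1]);s=sense();print(s["eef_pos"],s["joints"],g["xyz"])
E
```

```text
[514.77938464 -64.84821045 231.1606732 ] [-2.60710804e-01 -1.08785230e-02  1.86182917e+00  1.24907580e-04
  1.29043213e+00 -3.26146864e-01] [510.24567858  10.67118719 373.8123186 ]
```

View pics/w1.png

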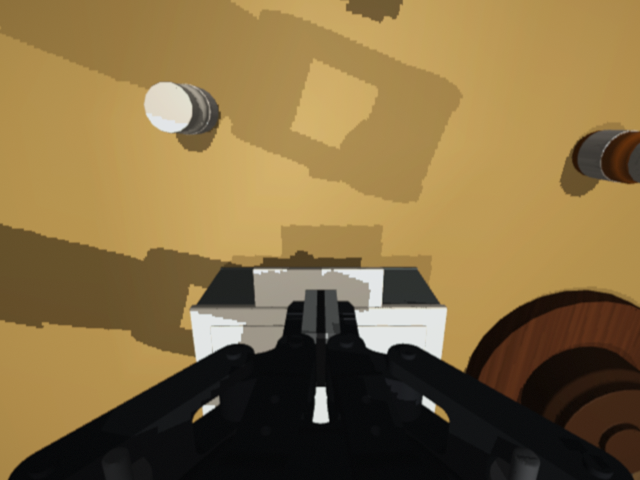

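The wrist view shows the shut fingertips at (321,295), in front of the tab whose edge is at row 268. Next I lower to below tab height and move closer.

>>> {"op": "apply_moves", "data": {"motion": [[0,0,0.03,0],[0,0,0.06,0],[0,0,0.09,0],[0,0,0.12,0],[0,0,0.145,0],[0,0,0.155,0],[-0.01,0,0.155,0],[-0.018,0,0.155,0],[-0.022,0,0.155,0],[-0.022,0,0.155,0]]}}

```text
t: 2.95
eef_pos: [517.3, -87.2, 78.8]
eef_rot: [[-0.066, 0.998, 0.005], [0.998, 0.066, -0.002], [-0.002, 0.005, -1.0]]
wrist_force: [0.1, -0.6, 0.3]
opening: 0.0
grip_force: 0.0
```

>>> {"op": "apply_moves", "data": {"motion": [[-0.002,0,0,0],[-0.004,0,0,0],[-0.006,0,0,0],[-0.006,0,0,0]]}}

```text
t: 3.28
eef_pos: [515.7, -92.0, 76.8]
eef_rot: [[-0.066, 0.998, 0.001], [0.998, 0.066, -0.0], [-0.0, 0.001, -1.0]]
wrist_force: [-0.2, -0.0, -0.0]
opening: 0.0
grip_force: 0.0
```

>>> {"op": "apply_moves", "data": {"motion": [[-0.001,0,0,0],[-0.002,0,0,0],[-0.003,0,0,0],[-0.003,0,0,0]]}}

```text
t: 3.62
eef_pos: [515.5, -94.2, 76.2]
eef_rot: [[-0.067, 0.998, -0.0], [0.998, 0.067, 0.001], [0.001, -0.0, -1.0]]
wrist_force: [0.5, 2.0, 0.3]
opening: 0.1
grip_force: 0.7
```

>>> {"op": "apply_moves", "data": {"motion": [[-0.001,0,0,0],[-0.002,0,0,0],[-0.002,0,0,0]]}}

```text
t: 3.87
eef_pos: [515.4, -94.3, 76.2]
eef_rot: [[-0.066, 0.998, -0.001], [0.998, 0.066, 0.005], [0.005, -0.001, -1.0]]
wrist_force: [-0.1, 7.3, 2.7]
opening: 0.1
grip_force: 3.8
```

>>> {"op": "apply_moves", "data": {"motion": [[-0.0005,0,-0.002,0],[-0.001,0,-0.004,0],[-0.001,0,-0.006,0],[-0.001,0,-0.008,0],[-0.0012,0,-0.01,0],[-0.0012,0,-0.01,0]]}}

```text
t: 4.37
eef_pos: [515.4, -94.7, 85.9]
eef_rot: [[-0.066, 0.998, -0.001], [0.998, 0.066, 0.006], [0.006, -0.001, -1.0]]
wrist_force: [1.0, 9.0, -0.4]
opening: 0.1
grip_force: 4.4
```

```bash
python3 - <<'E'
from station import sense,get_image
import cv2,pickle
g=get_image("side");cv2.imwrite("pics/s2.png",cv2.resize(g["img"][200:360,260:440],None,fx=3,fy=3)[:,:,::-1]);s=sense();print(s["eef_pos"],s["wrist_force"])
E
```

```text
[515.45504492 -94.70450692  85.74469386] [ 1.85304262  9.04514391 -0.56741629]
```

View pics/s2.png

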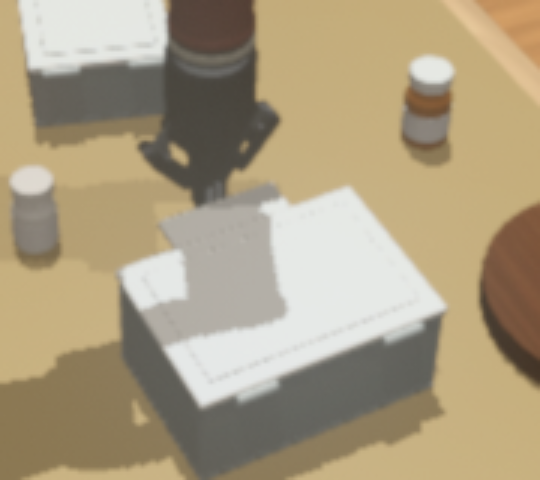

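>>> {"op": "apply_moves", "data": {"motion": [[-0.0003,0,-0.004,0],[-0.0006,0,-0.008,0],[-0.001,0,-0.012,0],[-0.0015,0,-0.016,0],[-0.0021,0,-0.02,0],[-0.0028,0,-0.024,0],[-0.0036,0,-0.028,0],[-0.0045,0,-0.032,0],[-0.0045,0,-0.032,0]]}}

```text
t: 5.17
eef_pos: [515.7, -99.5, 118.4]
eef_rot: [[-0.066, 0.998, -0.001], [0.998, 0.066, 0.006], [0.006, -0.001, -1.0]]
wrist_force: [-0.3, 8.9, 0.1]
opening: 0.2
grip_force: 4.2
```

```bash
python3 - <<'E'
from station import sense,get_image
import cv2,pickle
g=get_image("side");cv2.imwrite("pics/s3.png",cv2.resize(g["img"][200:360,260:440],None,fx=3,fy=3)[:,:,::-1]);s=sense();print(s["eef_pos"],s["wrist_force"])
E
```

```text
[515.66830335 -99.39331418 118.14057706] [1.34678435 8.30868595 0.80733066]
```

View pics/s3.png

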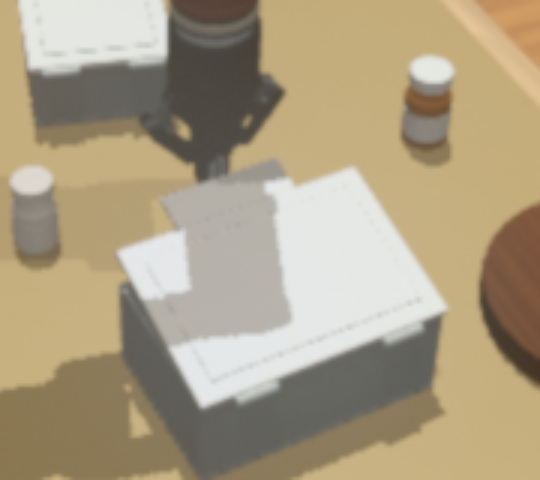

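>>> {"op": "apply_moves", "data": {"motion": [[-0.002,0,-0.008,0],[-0.0042,0,-0.016,0],[-0.0068,0,-0.024,0],[-0.0096,0,-0.0317,0],[-0.0128,0,-0.0393,0],[-0.0163,0,-0.0468,0],[-0.0203,0,-0.0541,0],[-0.0245,0,-0.0613,0],[-0.0245,0,-0.0613,0]]}}

```text
t: 5.97
eef_pos: [518.3, -127.5, 181.4]
eef_rot: [[-0.066, 0.998, 0.001], [0.998, 0.066, -0.001], [-0.001, 0.001, -1.0]]
wrist_force: [-2.0, 4.5, 2.4]
opening: 0.2
grip_force: 2.4
```

>>> {"op": "apply_moves", "data": {"motion": [[-0.007,0,-0.01,0],[-0.0153,0,-0.02,0],[-0.0243,0,-0.0296,0],[-0.0339,0,-0.0384,0],[-0.044,0,-0.0466,0],[-0.0549,0,-0.0541,0],[-0.0661,0,-0.0607,0],[-0.0778,0,-0.0666,0],[-0.0865,0,-0.07,0],[-0.0865,0,-0.07,0]]}}

```text
t: 6.8
eef_pos: [524.3, -215.8, 250.8]
eef_rot: [[-0.065, 0.998, 0.002], [0.998, 0.065, -0.002], [-0.002, 0.002, -1.0]]
wrist_force: [0.4, 0.3, 0.9]
opening: -0.2
grip_force: 0.1
```

```bash
python3 - <<'E'
from station import sense,get_image
import cv2,pickle
g=get_image("side");cv2.imwrite("pics/s4.png",cv2.resize(g["img"][160:360,260:440],None,fx=3,fy=3)[:,:,::-1]);s=sense();print(s["eef_pos"],s["wrist_force"])
E
```

```text
[ 523.95009578 -214.42785087  250.11245864] [ 0.09949026  0.24486852 -0.15034108]
```

View pics/s4.png

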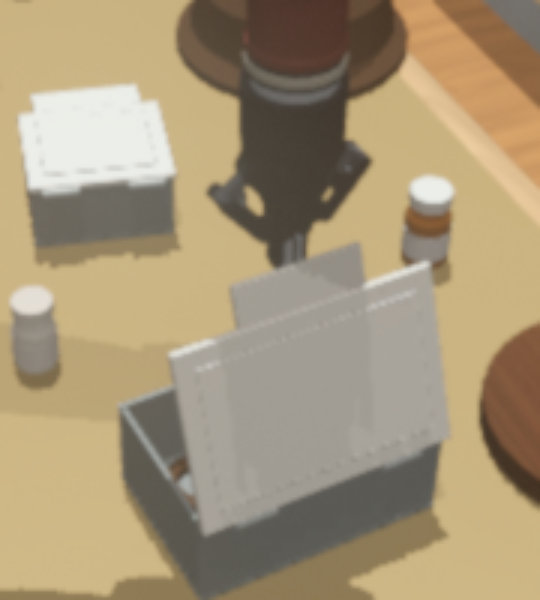

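>>> {"op": "apply_moves", "data": {"motion": [[-0.01,0,-0.004,0],[-0.02,0,-0.007,0],[-0.03,0,-0.009,0],[-0.039,0,-0.011,0],[-0.048,0,-0.012,0],[-0.056,0,-0.012,0],[-0.063,0,-0.012,0],[-0.069,0,-0.012,0],[-0.075,0,-0.012,0],[-0.081,0,-0.012,0],[-0.087,0,-0.012,0],[-0.087,0,-0.012,0]]}}

```text
t: 7.85
eef_pos: [529.3, -301.0, 261.5]
eef_rot: [[-0.066, 0.998, -0.0], [0.998, 0.066, -0.001], [-0.001, -0.0, -1.0]]
wrist_force: [0.0, 0.3, -0.3]
opening: -0.2
grip_force: 0.0
```

>>> {"op": "apply_moves", "data": {"motion": [[0.02,0,-0.02,0],[0.05,0,-0.04,0],[0.09,0,-0.06,0],[0.13,0,-0.06,0],[0.14,0,-0.06,0],[0.14,0,-0.06,0],[0.14,0,-0.06,0]]}}

```text
t: 8.43
eef_pos: [519.9, -159.6, 321.5]
eef_rot: [[-0.069, 0.998, -0.0], [0.998, 0.069, -0.001], [-0.001, -0.0, -1.0]]
wrist_force: [0.2, -0.1, -0.1]
opening: -0.0
grip_force: 0.0
```

```bash
python3 - <<'E'
from station import sense,get_image
import cv2,pickle,numpy as np
d={}
for n in("side","top","wrist"):d[n]=get_image(n)
pickle.dump(d,open("d5.pkl","wb"))
c=lambda g,a,b:cv2.resize(g["img"][b[0]:b[1],a[0]:a[1]],(400,300))[:,:,::-1]
cv2.imwrite("pics/c5.png",np.vstack([np.hstack([c(d["side"],(280,440),(230,350)),c(d["top"],(340,460),(200,290))]),np.hstack([c(d["wrist"],(0,640),(0,480)),c(d["wrist"],(0,640),(0,480))])]));s=sense();print(s["eef_pos"],s["wrist_force"])
E
```

```text
[ 519.79915392 -161.16569538  320.90983115] [-0.15446996 -0.19543979 -0.07380594]
```

View pics/c5.png

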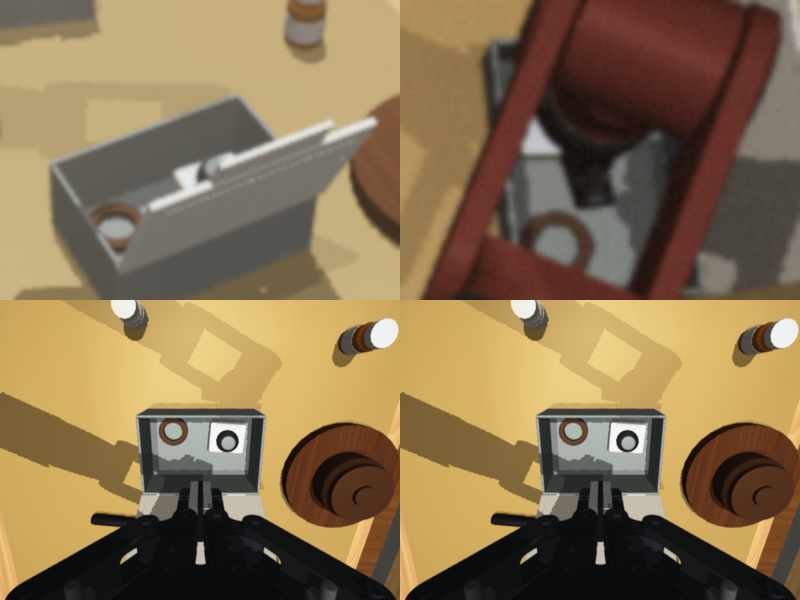

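The lid is open on its stop. The logger lies at the box's far (+x) side, with its cap near wrist pixel (364,224) and side pixel (363,298). The ring is at the near side. I'll measure the cap in both views.

```bash
python3 - <<'E'
from h import *;import pickle
from station import sense
d=pickle.load(open("d5.pkl","rb"));np.set_printoptions(precision=1,suppress=True)
g=d["wrist"];x0,y0,x1,y1=340,200,392,250
gr=cv2.cvtColor(g["img"],cv2.COLOR_RGB2GRAY)
c=gr[y0:y1,x0:x1]; m=(c<70).astype(np.uint8)
cs,h=cv2.findContours(m,cv2.RETR_CCOMP,cv2.CHAIN_APPROX_NONE)
for i,k in enumerate(cs):
    if cv2.contourArea(k)>60:
        (u,v),r=cv2.minEnclosingCircle(k);M=cv2.moments(k);u=M['m10']/M['m00']+x0;v=M['m01']/M['m00']+y0
        print("hole" if h[0][i][3]>=0 else "outer",u,v,r,onz(g,u,v,59))
w=onz(g,364,224,59)
s=d["side"];R=np.array(s["orientation"]);
p=R.T@(w-np.array(s["xyz"]));print("predicted side",p[:2]/p[2]*s["fx"]+[s["cx"],s["cy"]])
sc=cv2.cvtColor(s["img"],cv2.COLOR_RGB2GRAY)[285:312,345:385]
a=cv2.resize(g["img"][y0:y1,x0:x1],(400,400),interpolation=0);b=cv2.resize(s["img"][285:312,345:385],(400,400),interpolation=0)
cv2.imwrite("pics/c6.png",np.hstack([a,b])[:,:,::-1]);print(sense()["eef_pos"])
E
```

```text
outer 363.3618938087023 225.38374544757522 17.25048828125 [ 571.9 -192.3   59. ]
hole 364.8598772119899 228.39472733838932 12.773755073547363 [ 574.1 -195.8   59. ]
predicted side [365.4 294.9]
[ 519.8 -161.2  320.9]
```

View pics/c6.png

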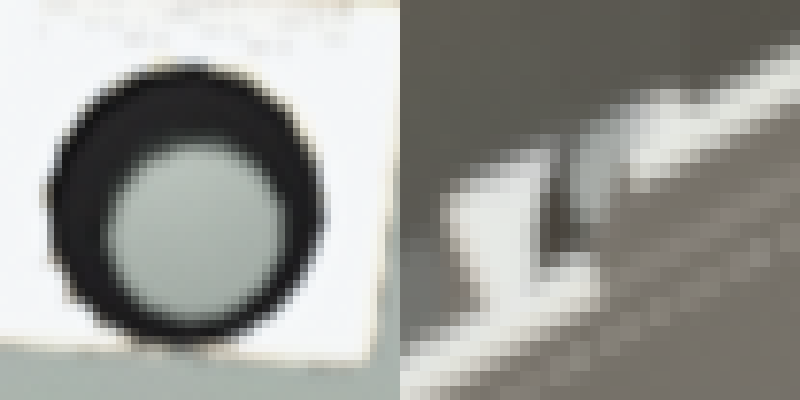

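The cap centre is at (574,-196) mm, with its top near 59 mm. The side view agrees. Moving above it and down.

>>> {"op": "apply_moves", "data": {"motion": [[-0.013,0.017,0.0,0],[-0.026,0.035,0.02,0],[-0.0385,0.0516,0.045,0],[-0.0385,0.0516,0.08,0],[-0.0385,0.0516,0.115,0],[-0.0385,0.0516,0.15,0],[-0.0385,0.0516,0.185,0],[-0.0385,0.0516,0.215,0],[-0.0385,0.0516,0.235,0],[-0.0385,0.0516,0.245,0],[-0.0385,0.0516,0.245,0],[-0.0385,0.0516,0.245,0]]}}

```text
t: 9.58
eef_pos: [574.1, -196.0, 76.5]
eef_rot: [[-0.066, 0.998, -0.0], [0.998, 0.066, 0.0], [0.0, -0.0, -1.0]]
wrist_force: [-0.3, 0.2, -0.1]
opening: -0.1
grip_force: 0.0
```

```bash
python3 - <<'E'
from station import sense,get_image
import cv2,numpy as np
c=lambda g,a,b:cv2.resize(g["img"][b[0]:b[1],a[0]:a[1]],(400,400))[:,:,::-1]
cv2.imwrite("pics/c7.png",np.hstack([c(get_image("wrist"),(220,420),(200,400)),c(get_image("side"),(310,430),(220,340))]));s=sense();print(s["eef_pos"],s["wrist_force"])
E
```

```text
[ 575.70040978 -196.33431943   78.7125395 ] [-0.29372839 -0.52387151 -0.41910615]
```

View pics/c7.png

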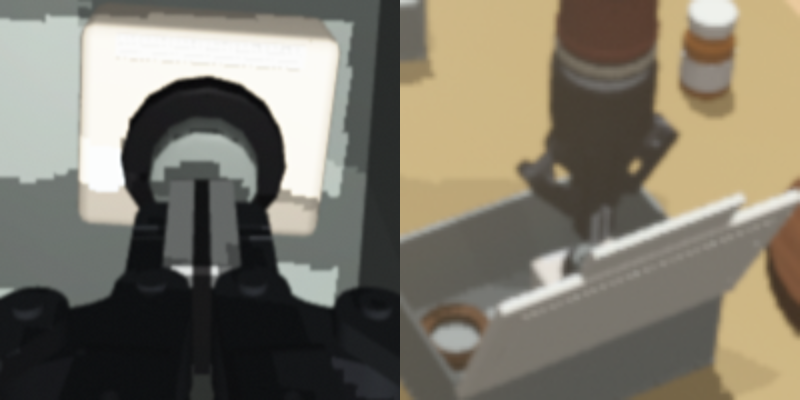

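The fingertip is centred over the cap in both views, so I press.

>>> {"op": "apply_moves", "data": {"motion": [[0,0,0.007,0],[0,0,0.014,0],[0,0,0.017,0],[0,0,0.02,0],[0,0,0.022,0],[0,0,0.024,0],[0,0,0.026,0],[0,0,0.026,0],[0,0,0.026,0]]}}

```text
t: 10.43
eef_pos: [574.1, -195.0, 53.0]
eef_rot: [[-0.067, 0.998, -0.001], [0.998, 0.067, 0.0], [0.0, -0.001, -1.0]]
wrist_force: [-5.1, 2.3, 13.7]
opening: -0.3
grip_force: 6.5
```

That reads 13.7 N at a height of 53 mm, so the button is fully down. Drawing clear.

>>> {"op": "apply_moves", "data": {"motion": [[0,0,-0.003,0],[0,0,-0.008,0],[0,0,-0.02,0],[0,0,-0.05,0],[0,0,-0.085,0],[0.01,0,-0.12,0],[0.03,0,-0.155,0],[0.06,0,-0.19,0],[0.09,0,-0.22,0],[0.1,0,-0.23,0],[0.1,0,-0.23,0],[0.1,0,-0.23,0]]}}

```text
t: 11.43
eef_pos: [567.7, -95.2, 281.3]
eef_rot: [[-0.069, 0.998, 0.002], [0.998, 0.069, -0.002], [-0.002, 0.002, -1.0]]
wrist_force: [0.6, 0.1, 0.1]
opening: -0.1
grip_force: 0.0
```

```bash
python3 - <<'E'
from station import sense,get_image
from h import *
g=get_image("wrist");s=sense();print(s["t"],s["eef_pos"],s["wrist_force"])
c=lambda g,a,b:cv2.resize(g["img"][b[0]:b[1],a[0]:a[1]],(400,400))[:,:,::-1]
cv2.imwrite("pics/c8.png",np.hstack([c(g,(160,480),(130,450)),c(get_image("side"),(230,430),(180,380))]))
E
```

```text
11.4833 [566.78746683 -95.60611007 279.32989029] [-0.38225939 -0.67685684 -1.06607762]
```

View pics/c8.png

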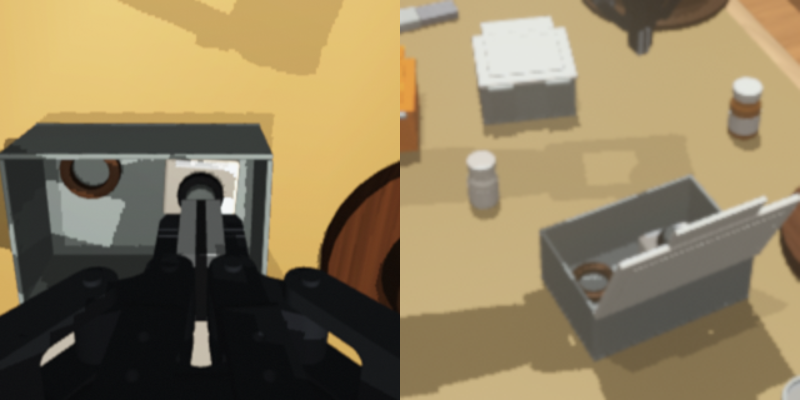

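The final views show the lid on its stop, the logger and ring in the box, the small box shut and the arm clear.

```bash
python3 -c "
from station import hand_in;print(hand_in())"
```

```text
the job is handed in; nothing more can be done
None
```

I handed the job in at about 11.5 s: the larger lid is open on its stop, the logger's button was pressed fully down and released, the logger and ring are still in the box, and the small box is shut. The hand-in gave no verdict; this is from the last pictures and force readings.

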